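Fit a caster wheel and spacers on a quick-release axle

ROBOT

A 6-joint arm with a two-finger parallel gripper is mounted at the origin on the work surface. World frame = base frame: x ahead of the robot, y to its left, z up, the work surface at z = 0. Lengths are in m, angles in rad, forces in N, time in s.
With the tool pointing down it reaches from about 0.2 to 0.875 m from the base axis. Payload 3.4 kg.
Tool frame: the origin (TCP) lies midway between the tips of the shut fingers; the grasp point (between the pads) lies 19 mm behind it; z points along the fingers, y is the line along which they close (so a half turn about z gives the same grasp; the last joint's range is limited). The gripper opens to 94 mm and grips with 3 to 60 N. Pads are 16 mm wide; open, the fingers measure 119 mm over their backs; the gripper's body (75 mm by 177 mm) begins 78 mm behind the grasp point.
Start: joints at [1.122, 0.276, 1.505, -0, 1.361, -0.121], TCP at [0.185, 0.544, 0.205] pointing down, gripper open.
Joint ranges: [-2.89, 2.89], [-0.75, 2.08], [0.22, 2.7], [-1.18, 4.32], [0.11, 2.71], [-2.7, 2.7]. Speed limits (rad/s): [2.57, 2.57, 3.14, 3.14, 3.14, 3.14].

INTERFACE

Orientations are given as a rotation vector (axis times angle).
In Python, from bench import bot, telemetry, imaging gives the robot as it stands. The module is installed in compiled form; this text tells all that it offers. Calls block until the motion is done:
- bot.movep(position, orientation): joint-space move of the TCP to a pose.
- bot.servo_line(position, attitude=None, velocity=0.15, force_limit=None): straight line of the TCP; attitude=None keeps the orientation; velocity is the mean speed in m/s. With force_limit (N) it stops when the force on the tool has changed by that much, and returns True; else False.
- bot.movej(angles): joint-space move.
- bot.set_gripper(opening, squeeze=None): finger opening in m; squeeze is the grip in N (None keeps the last); returns when the fingers have stopped.
- bot.pause(seconds).
- bot.ik(position, orientation): joint angles nearest the present ones, or None.
- telemetry.sense(): the state.
- imaging.capture(name): name is "side" or "top"; returns the picture (384x512x3 uint8, red, green, blue); there is no depth.
- imaging.calibration(name): a dict with "K" (3x3 intrinsics, pixels), "k1" (the pictures are not rectified: a ray, as slopes to the right and down, at radius r is drawn at 1 + k1 r^2 times it, then the intrinsics apply), "camera_from_world" (4x4, takes a point from world to camera coordinates). Camera axes: x right, y down, z forward; pixel columns grow to the right and rows downward; lengths in m; the calibration is good to about 2 mm. A picture is of the moment at which its call begins. calibration takes no time and is no camera call.
A pose or a line that the arm cannot do raises bot.Unreachable and nothing moves.
- bot.hand_in(): hands the job in; it is judged then, once.
The state is a dict: "time_s": time; "joints": joint angles; "qvel": joint speeds; "tau": joint torques, N m; "eef_pos": TCP position; "eef_rot": TCP orientation; "wrist_force": force on the tool from outside, world axes, zero at the start; "moment": the same for the moment, N m; "gripper_width": finger opening in m; "gripper_force": force on a finger pad.
Only numpy, scipy, OpenCV 4.12 (cv2) and the standard library are available. Lean on these libraries where they do the work, as an engineer would, in place of code of your own. Each camera call takes 0.05 s, during which the arm holds its last target. There are 200 camera calls.

TASK

Take the three old spacers off the upright axle and thread them onto the parts post. Then slide the caster wheel all the way down onto the axle's shoulder and every new spacer lying on the bench on top of it, and with everything on, press the spring plunger in the axle's top down to its stop and let it come back up. Leave the tin, the mug and the screwdriver where they are.

Things in the scene. Friction and masses are not known exactly. Their poses are not given: they have to be found in the camera images.
- axle_stand: fixed stand: grey plate 110 x 110 x 18 mm, on it a dark collar, diameter 30 mm, its top (the shoulder) 32 mm above the bench, then the bright upright axle, diameter 20 mm, 69 mm long above the shoulder, top edge chamfered; a brass plunger, diameter 12 mm, stands 10 mm out of its top (111 mm above the bench). Origin at the centre of the plate's underside, on the axle's line, z up
- axle_shoulder (a point): centre of the shoulder on the axle's line, 32 mm above the bench; what is slid on the axle first rests here
- plunger (a joint): travel of the spring plunger in the axle's top: 0 is up, 0.008 m is at its stop, 2 mm still proud of the axle; pressing takes about 4 N to start and 8 N at the stop; it springs back when let go
- plunger_top (a point): centre of the plunger's top face; goes down with it
- parts_post: fixed post to store old spacers: dark disc of diameter 64 mm, 10 mm thick, with an upright steel pin of diameter 12 mm whose tapered tip is 66 mm above the bench. Origin at the centre of the disc's underside, z up. Left or right of the axle
- wheel: caster wheel: black tyre, grey hub, outer diameter 66 mm, 26 mm thick, 22.5 mm bore through it, about 0.18 kg, lying flat on the bench; origin at its geometric centre (13 mm above its lower face), z along the bore
- old1: old spacer, outer diameter 34 mm, 10 mm thick, on the axle at the start (lower one); flat-ended aluminium ring with a plain 22.5 mm bore through it; origin at its geometric centre, z along the bore (either end may be up)
- old2: old spacer, outer diameter 34 mm, 10 mm thick, on the axle at the start (middle one); flat-ended aluminium ring with a plain 22.5 mm bore through it; origin at its geometric centre, z along the bore (either end may be up)
- old3: old spacer, outer diameter 34 mm, 10 mm thick, on the axle at the start (top one); flat-ended aluminium ring with a plain 22.5 mm bore through it; origin at its geometric centre, z along the bore (either end may be up)
- spacer1: new spacer, outer diameter 40 mm, 10 mm thick, about 50 g, lying flat on the bench; two to four new spacers are present; flat-ended aluminium ring with a plain 22.5 mm bore through it; origin at its geometric centre, z along the bore (either end may be up)
- spacer2: new spacer, outer diameter 40 mm, 10 mm thick, about 50 g, lying flat on the bench; two to four new spacers are present; flat-ended aluminium ring with a plain 22.5 mm bore through it; origin at its geometric centre, z along the bore (either end may be up)
- spacer3: new spacer, outer diameter 40 mm, 10 mm thick, about 50 g, lying flat on the bench; two to four new spacers are present; flat-ended aluminium ring with a plain 22.5 mm bore through it; origin at its geometric centre, z along the bore (either end may be up)
- spacer4: new spacer, outer diameter 40 mm, 10 mm thick, about 50 g, lying flat on the bench; two to four new spacers are present; flat-ended aluminium ring with a plain 22.5 mm bore through it; origin at its geometric centre, z along the bore (either end may be up)
- tin: bystander: closed grey tin, diameter 60 mm, 65 mm high, origin at the centre of its underside
- mug: bystander: white mug, diameter 76 mm, 85 mm high, handle at its +y side; origin at the centre of its underside
- screwdriver: bystander: screwdriver lying along its x axis, about 200 mm long, handle to -x

How it is judged:
On the way, in this order (a step that is already met when the one before it is completed fails the run):
1. the three old spacers are threaded on the parts post (horizontal distance between each of old1, old2, old3 and parts_post below 0.008 m and z of each of old1, old2, old3 in the frame of parts_post below 0.04 m and angle between the z axis of each of old1, old2, old3 and the z axis of axle_stand, either way round below 0.1 rad and linear speed of each of old1, old2, old3 below 0.02 m/s), for 0.2 s.
2. the wheel is home on the axle's shoulder and every new spacer is on the axle above it (horizontal distance between each of wheel, spacer1, spacer2, spacer3, spacer4 and axle_shoulder below 0.004 m and z of wheel in the frame of axle_shoulder between 0.01 and 0.016 m and angle between the z axis of each of wheel, spacer1, spacer2, spacer3, spacer4 and the z axis of axle_stand, either way round below 0.1 rad and linear speed of each of wheel, spacer1, spacer2, spacer3, spacer4 below 0.02 m/s and z of spacer1 in the frame of axle_shoulder between 0.027 and 0.064 m and z of spacer2 in the frame of axle_shoulder between 0.027 and 0.064 m and z of spacer3 in the frame of axle_shoulder between 0.027 and 0.064 m and z of spacer4 in the frame of axle_shoulder between 0.027 and 0.064 m), for 0.2 s.
3. with all of them on, the plunger is pressed down to its stop (all of step 2 and value of joint plunger above 0.0065 m), for 0.1 s.
At the end, for the whole second after the job is handed in: the three old spacers level on the parts post (within 8 mm of its line), the wheel on the axle's shoulder (within 4 mm of the axle's line, 3 mm in height), every new spacer on the axle above it (within 4 mm, level), all at rest, the plunger up again (all of step 1 and all of step 2 and value of joint plunger below 0.002 m); the robot touches nothing.
It fails at once if the tin is moved more than 3 cm (distance of tin from where it was at the start of the episode above 0.03 m).
It fails at once if the mug is moved more than 3 cm (distance of mug from where it was at the start of the episode above 0.03 m).
It fails at once if the screwdriver is moved more than 3 cm (distance of screwdriver from where it was at the start of the episode above 0.03 m).
Of spacer1, spacer2, spacer3, spacer4 only 2 to 4 are there at a start; the rules pass over those that are not, and their reading is None.
At some moment in a run one of wheel, spacer1, spacer2, spacer3, spacer4 may be knocked a few centimetres aside while the robot is not near it.
It also fails if it takes over 210 s, if anything falls off the work surface, if the arm or the gripper's body presses on something with over 40 N, if the wrist force passes 120 N, or if a joint passes its speed limit or range.

## Working session

There is one attempt and no reset: what is moved stays moved. The work goes in short steps, each a Python script; the robot and the scene stay as the last script left them, time stands still between calls to the robot, and variables do not carry over. Pictures are saved under pics/ and viewed, at most 14 in all, crops included, and the job is handed in when it is done.

```bash
mkdir -p pics; ls
python3 - <<'E'
from bench import bot, telemetry, imaging
import cv2, numpy as np
for n in ("top","side"):
    im=imaging.capture(n); cv2.imwrite(f"pics/{n}0.png",cv2.resize(im[:,:,::-1],(800,600),interpolation=cv2.INTER_CUBIC))
    np.save(f"pics/{n}0.npy",im)
    c=imaging.calibration(n); print(n,c)
print(telemetry.sense())
E
```

```text
pics
top {'K': array([[435.98111997,   0.        , 251.43762035],
       [  0.        , 435.98111997, 189.40142314],
       [  0.        ,   0.        ,   1.        ]]), 'k1': -0.10823644227852691, 'camera_from_world': array([[-0.00424566, -0.99995438,  0.00855669,  0.01103885],
       [-0.98986978,  0.00298819, -0.1419468 ,  0.58663323],
       [ 0.14191475, -0.00907266, -0.9898373 ,  1.08394574],
       [ 0.        ,  0.        ,  0.        ,  1.        ]])}
side {'K': array([[467.80545894,   0.        , 251.34942951],
       [  0.        , 467.80545894, 187.33274548],
       [  0.        ,   0.        ,   1.        ]]), 'k1': -0.05133773223462624, 'camera_from_world': array([[ 0.72309096, -0.6906099 , -0.01405119, -0.44154445],
       [-0.50860827, -0.5185448 , -0.68733465,  0.36812502],
       [ 0.46739394,  0.50415203, -0.72620496,  1.24771062],
       [ 0.        ,  0.        ,  0.        ,  1.        ]])}
{'time_s': 0.1, 'joints': array([ 1.12198957e+00,  2.76536908e-01,  1.50598316e+00, -5.21782274e-06,
        1.36071449e+00, -1.21024175e-01]), 'qvel': array([ 0.00065886, -0.00436154, -0.00230312, -0.0004119 , -0.00076658,
       -0.00058423]), 'tau': array([ 1.84489792e-03, -4.05456197e+01, -2.37779403e+01,  7.03538046e-02,
        2.99658207e-02, -4.81772702e-05]), 'eef_pos': array([0.18491729, 0.54392055, 0.20469763]), 'eef_rot': array([-5.12501435e-01, -3.09904370e+00,  2.47701196e-03]), 'wrist_force': array([-0.1522257 ,  0.11812113, -0.0955962 ]), 'moment': array([-0.00230537,  0.0324878 ,  0.00772227]), 'gripper_force': 0.0, 'gripper_width': 0.09391669847002274}
```

View pics/top0.png

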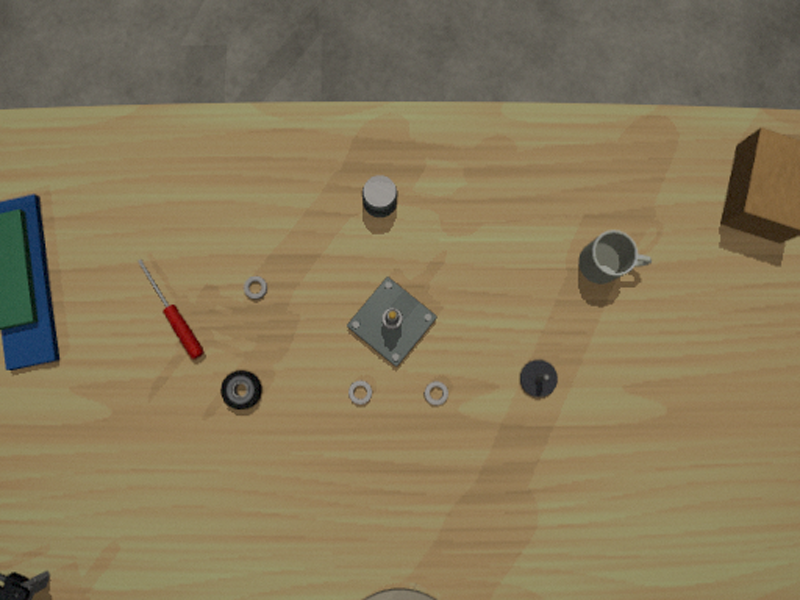

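View pics/side0.png

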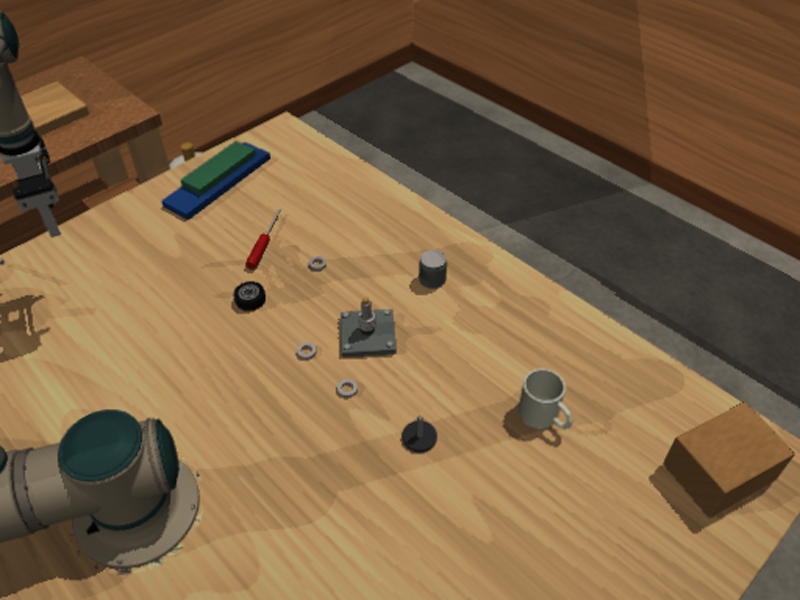

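The top view shows the axle and stand at about (392,320), the post disc at (538,379) and the wheel at (241,390). There are three new spacers, at (256,288), (360,393) and (436,393). The tin is at (380,195), the mug at (610,255), and the screwdriver runs from (140,262) to (200,355). The side view shows the same layout, with no fourth spacer.

```bash
cat > h.py <<'E'
from bench import bot, telemetry, imaging
import cv2, numpy as np
from scipy.spatial.transform import Rotation as R
def cast(n,uv,z):
    c=imaging.calibration(n);K=c["K"];k=c["k1"];T=c["camera_from_world"]
    d=(np.array(uv,float)-K[:2,2])/K[[0,1],[0,1]]; s=d.copy()
    for _ in range(10): s=d/(1+k*(s@s))
    ray=T[:3,:3].T@np.r_[s,1]; o=-T[:3,:3].T@T[:3,3]
    return o+ray*(z-o[2])/ray[2]
def blobs(im):
    """grey (unsaturated) blobs of the picture: centre px, area, mean value"""
    hsv=cv2.cvtColor(im,cv2.COLOR_RGB2HSV)
    m=((hsv[:,:,1]<75)|(hsv[:,:,2]<45)).astype(np.uint8)
    cs,_=cv2.findContours(m,cv2.RETR_EXTERNAL,cv2.CHAIN_APPROX_NONE); out=[]
    for c in cs:
        f=np.zeros(m.shape,np.uint8); cv2.drawContours(f,[c],-1,1,-1)
        a=int(f.sum())
        if a<60 or a>3000: continue
        M=cv2.moments(f,True); x,y,w,h=cv2.boundingRect(c)
        out.append(((M['m10']/a,M['m01']/a),a,w,h,float(hsv[:,:,2][f>0].mean())))
    return out
def rings(n="top",im=None):
    im=imaging.capture(n) if im is None else im
    return [cast(n,b[0],.005)[:2] for b in blobs(im) if 130<b[1]<300 and max(b[2],b[3])<22 and b[4]>85],im
E
python3 - <<'E'
from h import *
for n in ("top","side"):
    im=np.load(f"pics/{n}0.npy"); print(n)
    for b in blobs(im):
        print(np.round(b[0],1),b[1:4],round(b[4]),[np.round(cast(n,b[0],z)[:2],4) for z in (.005,.013)])
    hsv=cv2.cvtColor(im,cv2.COLOR_RGB2HSV)
    x0,y0=(236,185) if n=="top" else (222,182)
    sub=hsv[y0:y0+34,x0:x0+30]
    m=((sub[:,:,0]<28)&(sub[:,:,1]>110)&(sub[:,:,2]>60)).astype(np.uint8)
    _,_,st,ce=cv2.connectedComponentsWithStats(m)
    for s,c in zip(st[1:],ce[1:]): print("brass",s,c+[x0,y0],cast(n,c+[x0,y0],.109 if n=="top" else .107))
    cv2.imwrite(f"pics/{n}crop.png",cv2.resize(im[y0-15:y0+75,x0-15:x0+105][:,:,::-1],(720,540),interpolation=0))
E
```

```text
top
[255.6 380.6] (227, 44, 7) 120 [array([0.0971, 0.0001]), array([0.0994, 0.0003])]
[ 13.8 374.7] (422, 32, 19) 36 [array([0.0981, 0.6399]), array([0.1003, 0.6356])]
[278.8 251.2] (189, 16, 15) 136 [array([ 0.4279, -0.0626]), array([ 0.4279, -0.062 ])]
[230.  250.7] (189, 15, 16) 137 [array([0.4299, 0.0653]), array([0.4299, 0.065 ])]
[154.  249.2] (495, 25, 25) 57 [array([0.4337, 0.2656]), array([0.4337, 0.2639])]
[344.4 241.8] (445, 24, 24) 54 [array([ 0.4512, -0.2366]), array([ 0.4511, -0.2348])]
[250.3 205.3] (1734, 58, 58) 97 [array([0.5492, 0.0117]), array([0.5484, 0.0117])]
[162.9 183.5] (180, 15, 15) 127 [array([0.6087, 0.2458]), array([0.6075, 0.2442])]
[ 97.4 180.3] (85, 20, 30) 124 [array([0.6181, 0.4252]), array([0.6167, 0.4224])]
[390.5 164.1] (1022, 46, 35) 89 [array([ 0.6604, -0.3714]), array([ 0.6588, -0.3687])]
[ 18.2 170.7] (197, 11, 73) 32 [array([0.6461, 0.6531]), array([0.6446, 0.6487])]
[ 28.4 174.3] (300, 37, 108) 44 [array([0.6357, 0.6221]), array([0.6342, 0.6179])]
[242.6 125. ] (489, 22, 27) 117 [array([0.7696, 0.0321]), array([0.7672, 0.032 ])]
brass [28  
[... 869 characters left out ...]
47, 0.2416]), array([0.5999, 0.2347])]
[276.6 171.5] (358, 18, 24) 84 [array([0.7774, 0.0472]), array([0.7714, 0.0417])]
[140.1 112.7] (150, 47, 28) 38 [array([0.628, 0.666]), array([0.6231, 0.6562])]
[146.9 117.9] (213, 54, 49) 48 [array([0.6283, 0.6184]), array([0.6234, 0.6089])]
[391.2  94.7] (143, 50, 27) 43 [array([1.4444, 0.0298]), array([1.4338, 0.0244])]
[327.8  63. ] (106, 42, 21) 44 [array([1.444 , 0.3717]), array([1.4334, 0.364 ])]
[276.2  37.5] (78, 28, 16) 43 [array([1.4442, 0.6972]), array([1.4336, 0.6872])]
[14.3 88.6] (2279, 39, 144) 45 [array([0.3335, 1.2071]), array([0.3306, 1.1935])]
brass [  0   0  30  17 457] [236.43544858 189.26695842] [0.55817352 0.00916579 0.107     ]
```

View pics/topcrop.png

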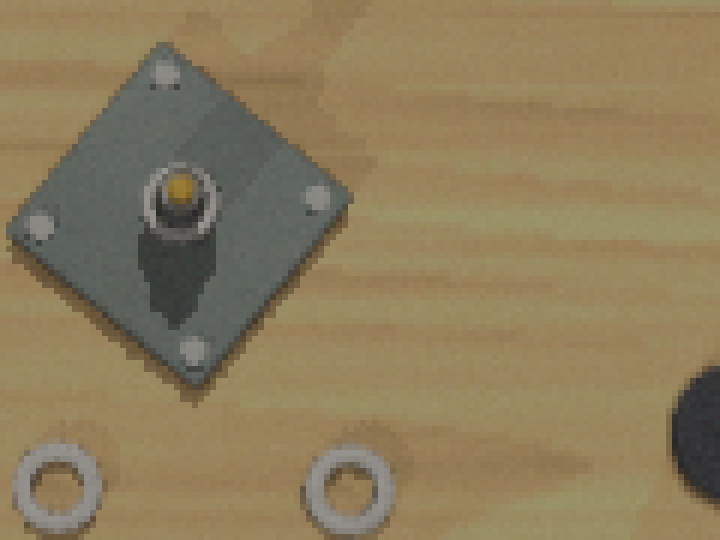

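```bash
cat >> h.py <<'E'
def rot(a,p=(.45,0,.2)):
    """tool down, finger line (tool y) at angle a to world x; of the two half turns the one with the smaller last joint"""
    best=None
    for b in (a,a+np.pi):
        M=np.array([[-np.sin(b),np.cos(b),0],[np.cos(b),np.sin(b),0],[0,0,-1]]).T
        M=np.c_[np.cross([np.cos(b),np.sin(b),0],[0,0,-1]),[np.cos(b),np.sin(b),0],[0,0,-1]]
        v=R.from_matrix(M).as_rotvec(); q=bot.ik(np.array(p,float),v)
        if q is not None and (best is None or abs(q[5])<best[0]): best=(abs(q[5]),v)
    return best[1]
def st():
    s=telemetry.sense(); print("t%.1f p%s w%.4f gf%.1f F%s"%(s["time_s"],np.round(s["eef_pos"],4),s["gripper_width"],s["gripper_force"],np.round(s["wrist_force"],1))); return s
E
python3 - <<'E'
from h import *
ax=np.array([.548,.0115]); post=np.array([.4512,-.236])
o=rot(np.pi/2,[*ax,.15])
bot.set_gripper(.06,40)
bot.movep([*ax,.145],o)
s=st();print(s["joints"])
print(bot.servo_line([*ax,.030],velocity=.12,force_limit=10)); st()
bot.set_gripper(.0,40); st()
bot.servo_line([*ax,.13],velocity=.12); st()
im=imaging.capture("side"); cv2.imwrite("pics/s1.png",cv2.resize(im[120:260,150:340][:,:,::-1],(760,560)))
E
```

```text
t3.1 p[0.548  0.0123 0.1451] w0.0597 gf0.0 F[-0.  -0.7 -0.8]
[-1.04797235e-01  2.76773961e-01  1.65999629e+00  3.82441865e-04
  1.20466724e+00  1.46466673e+00]
False
t4.2 p[0.5487 0.0115 0.0306] w0.0597 gf0.0 F[-0.3  0.   0.7]
t4.8 p[0.5482 0.0113 0.0303] w0.0328 gf40.0 F[-1.7 -1.5  2.4]
t5.8 p[0.5472 0.0117 0.1292] w0.0329 gf40.0 F[-0.5  0.9 -1.7]
```

View pics/s1.png

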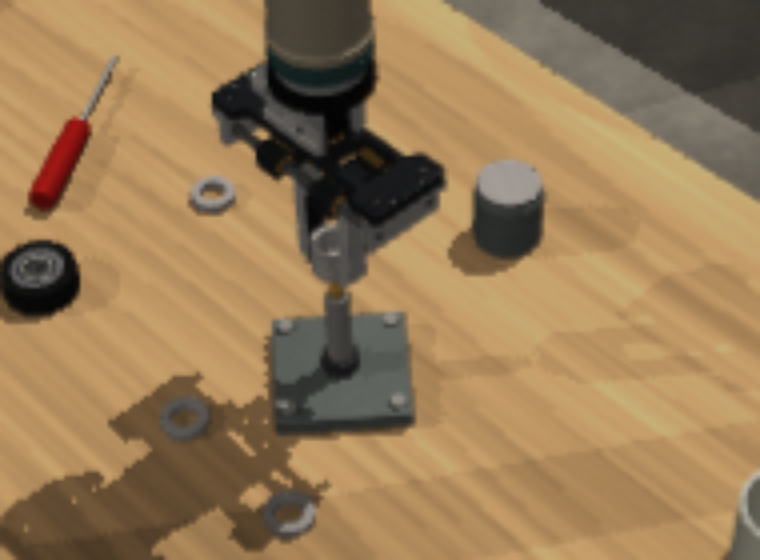

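The stack of three is in the fingers and the axle is bare down to the collar at (338,355). Next I place the stack on the post, then probe the axle for its exact position.

Run:
```python
from h import *
ax=np.array([.548,.0115]); post=np.array([.4512,-.236])
o=telemetry.sense()["eef_rot"]
bot.movep([*post,.13],rot(np.pi/2,[*post,.13])); bot.pause(.2); st()
print(bot.servo_line([*post,.0135],velocity=.08,force_limit=8)); st()
bot.set_gripper(.055); bot.pause(.3)
bot.servo_line([*post,.13],velocity=.2); st()
bot.set_gripper(.04)
c=ax.copy()
for i,a in ((1,np.pi/2),(0,0.)):
    o=rot(a,[*c,.14])
    bot.movep([*c,.135],o); bot.servo_line([*c,.08],velocity=.12,force_limit=10)
    e=[]
    for sg in (1,-1):
        t=c.copy(); t[i]+=sg*.016
        hit=bot.servo_line([*t,.08],velocity=.02,force_limit=3); s=st(); e.append(s["eef_pos"][i]); print(hit)
        bot.servo_line([*c,.08],velocity=.06)
    c[i]=np.mean(e); print("axis",i,e,c)
    bot.servo_line([*c,.135],velocity=.2)
print("axle",c)
im=imaging.capture("top");cv2.imwrite("pics/t2.png",cv2.resize(im[150:280,130:380][:,:,::-1],(800,416)))
```

```text
t7.0 p[ 0.4518 -0.2349  0.13  ] w0.0330 gf40.0 F[ 0.2  0.3 -1.5]
False
t8.6 p[ 0.4516 -0.2362  0.014 ] w0.0328 gf40.0 F[ 0.2  0.1 -0.6]
t10.2 p[ 0.4505 -0.2356  0.1292] w0.0550 gf0.0 F[-0.1 -0.   0.4]
t12.9 p[0.5479 0.0206 0.08  ] w0.0402 gf0.4 F[ 0.4 -0.1  0.2]
True
t13.8 p[5.477e-01 5.000e-04 7.960e-02] w0.0400 gf0.3 F[0.1 0.7 0.6]
True
axis 1 [np.float64(0.02060441155866771), np.float64(0.0004808952773803252)] [0.548      0.01054265]
t17.1 p[0.558  0.0106 0.0797] w0.0407 gf0.0 F[ 0.7 -0.2  0.5]
True
t18.0 p[0.5382 0.0105 0.0798] w0.0399 gf0.5 F[0.8 0.1 0.8]
True
axis 0 [np.float64(0.5579757120773916), np.float64(0.538183803950731)] [0.54807976 0.01054265]
axle [0.54807976 0.01054265]
```

View pics/t2.png

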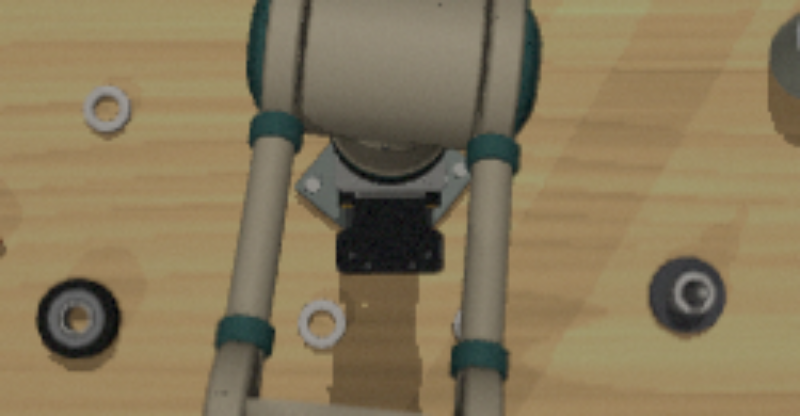

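The post at (693,293) now carries the old rings. The wheel at (78,318) and the spacers haven't moved. The probing fits a 20 mm axle centred at (0.5481, 0.0105). The wheel is next.

```bash
cat >> h.py <<'E'
AX=np.array([.5481,.0105])
def settle(p,o=None,v=.15):
    p=np.array(p,float); bot.servo_line(p,o,v) if o is not None else bot.servo_line(p,velocity=v)
    bot.pause(.15)
    e=p-telemetry.sense()["eef_pos"]
    if np.linalg.norm(e[:2])>3e-4: bot.servo_line(p+np.r_[e[:2],0],velocity=.03); bot.pause(.15)
def pick(c,zt,opening,d,a=0.,f=30):
    """centre by a light first squeeze, then grip a quarter turn on; d = expected diameter"""
    c=np.array(c,float); bot.set_gripper(opening,8)
    bot.movep([*c,.16],rot(a,[*c,.16])); settle([*c,.06])
    if bot.servo_line([*c,zt],velocity=.08,force_limit=8): print("contact early"); st()
    bot.set_gripper(0,8); st(); bot.set_gripper(opening); bot.servo_line([*c,.06],velocity=.2)
    bot.movep([*c,.06],rot(a+np.pi/2,[*c,.16])); settle([*c,.06])
    bot.servo_line([*c,zt],velocity=.08); bot.set_gripper(0,f)
    s=st(); bot.servo_line([*c,.17],velocity=.2)
    w=telemetry.sense()["gripper_width"]; print("grip",w); return abs(w-d)<.004
def insert(zend,a,off=(0,0)):
    """lower onto the axle; spiral out if it lands on the axle's end"""
    o=rot(a,[*AX,.17]); c=AX+off; bot.movep([*c,.17],o); settle([*c,.135]); 
    for k in range(12):
        r=.0006*np.sqrt(k); t=c+r*np.array([np.cos(2.4*k),np.sin(2.4*k)])
        hit=bot.servo_line([*t,zend],velocity=.05,force_limit=6); s=st()
        if not hit or s["eef_pos"][2]<zend+.004: return True
        bot.servo_line([*t,s["eef_pos"][2]+.004],velocity=.05)
    return False
E
python3 - <<'E'
from h import *
if pick([.4337,.2639],.006,.09,.066):
    ok=insert(.0385,np.pi/2); print(ok)
    if ok:
        bot.set_gripper(.09); bot.pause(.2); bot.servo_line([*AX,.17],velocity=.2)
        bot.movep([.3,-.25,.25],rot(0,[.3,-.25,.25]))
        r,im=rings(); print(np.round(r,4)); st()
        im2=imaging.capture("side")
        a=cv2.resize(im[150:290,130:320][:,:,::-1],(570,420)); b=cv2.resize(im2[140:260,150:230][:,:,::-1],(280,420))[:,:230]
        cv2.imwrite("pics/w.png",np.hstack([a,b]))
E
```

```text
t23.4 p[0.4338 0.264  0.0064] w0.0670 gf8.0 F[-0.2 -0.3  2.4]
t27.6 p[0.4337 0.2636 0.0063] w0.0642 gf29.9 F[ 0.3 -0.5  3.9]
grip 0.06385943689913408
t33.8 p[0.5483 0.0105 0.0388] w0.0644 gf29.9 F[-0.1 -0.  -0.8]
True
[[ 0.4282 -0.0624]
 [ 0.43    0.0653]
 [ 0.6088  0.2457]]
t37.5 p[ 0.3002 -0.2498  0.2497] w0.0899 gf0.0 F[0.5 1.1 0.2]
```

View pics/w.png

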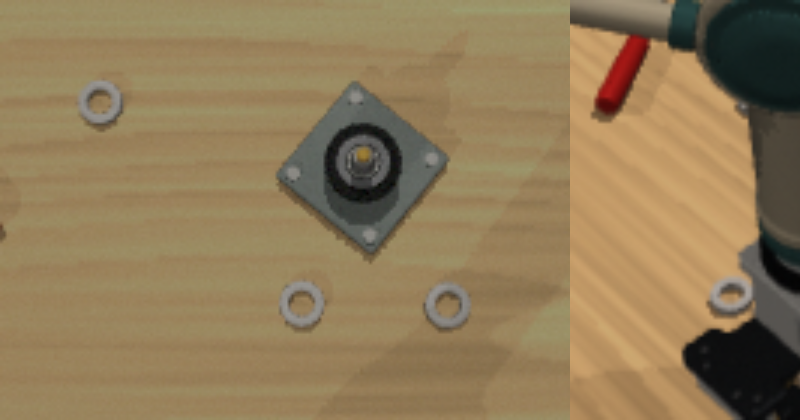

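The wheel sits on the axle and the three rings are in view at (100,103), (302,304) and (447,305) in the crop. Next I put the spacers on, looking for them again before each pick.

```bash
cat > sp.py <<'E'
from h import *
import sys
post=np.array([.4512,-.236])
k=int(sys.argv[1]); n=int(sys.argv[2])
for k in range(k,n):
    r,im=rings(); r=[p for p in r if min(np.linalg.norm(p-AX),np.linalg.norm(p-post))>.06 and .3<p[0]<.8 and abs(p[1])<.6]
    print(k,np.round(r,4))
    if len(r)!=3-k: print("count"); cv2.imwrite(f"pics/c{k}.png",cv2.resize(im[:,:,::-1],(800,600))); break
    p=min(r,key=lambda q:q[1])
    if not pick(p,.003,.06,.040): print("grip?"); break
    if not insert(.0617+.01*k,np.pi/2): print("insert?"); break
    bot.set_gripper(.055); bot.pause(.2); bot.servo_line([*AX,.17],velocity=.2)
    bot.movep([.3,-.25,.25],rot(0,[.3,-.25,.25])); st()
im=imaging.capture("top"); cv2.imwrite(f"pics/k{k}.png",cv2.resize(im[150:290,130:360][:,:,::-1],(790,480)))
E
python3 sp.py 0 1
```

```text
0 [[ 0.428  -0.0626]
 [ 0.4299  0.0651]
 [ 0.6088  0.2459]]
t41.9 p[ 0.4282 -0.0626  0.0033] w0.0399 gf8.0 F[-0.2 -0.7  2.7]
t46.0 p[ 0.4283 -0.0627  0.0033] w0.0383 gf30.0 F[-0.4 -0.3  3.2]
grip 0.03841645004749351
t50.1 p[0.5483 0.0105 0.062 ] w0.0385 gf30.0 F[-0.3 -0.9 -1.1]
t53.5 p[ 0.3002 -0.2498  0.2497] w0.0551 gf0.0 F[-0.1 -0.1 -0.3]
```

```bash
python3 sp.py 1 3
```

```text
1 [[0.4299 0.0653]
 [0.6336 0.279 ]]
t57.9 p[0.4301 0.0653 0.0033] w0.0391 gf8.0 F[0.5 0.1 2.5]
t62.1 p[0.4302 0.0653 0.0034] w0.0386 gf30.0 F[-0.7 -0.   3.7]
grip 0.03859864333711622
t66.0 p[0.5484 0.0105 0.0721] w0.0386 gf30.0 F[ 0.5  0.3 -0.2]
t69.3 p[ 0.3001 -0.2498  0.2496] w0.0552 gf0.0 F[ 0.8  0.4 -0.2]
2 [[0.6335 0.2789]]
t74.6 p[0.6337 0.279  0.0035] w0.0400 gf8.0 F[0.3 0.5 1.5]
t78.7 p[0.6338 0.2789 0.0035] w0.0385 gf30.0 F[ 0.1 -0.7  1.9]
grip 0.038593628301276856
t84.2 p[0.5484 0.0105 0.082 ] w0.0382 gf30.0 F[ 0.5 -0.2 -0.9]
t87.5 p[ 0.3002 -0.2498  0.2496] w0.0551 gf0.0 F[ 0.6  0.7 -0.4]
```

The third spacer was knocked to (0.634, 0.279), and it was found and fitted there. I'll check the picture before pressing.

Run:
```python
from h import *
bot.movep([.3,.3,.3],rot(0,[.3,.3,.3]))
im=imaging.capture("top"); im2=imaging.capture("side")
a=cv2.resize(im[150:290,200:360][:,:,::-1],(480,420)); b=cv2.resize(im2[170:310,200:300][:,:,::-1],(300,420))
cv2.imwrite("pics/fin.png",np.hstack([a,b]))
```

```text
(no output)
```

View pics/fin.png

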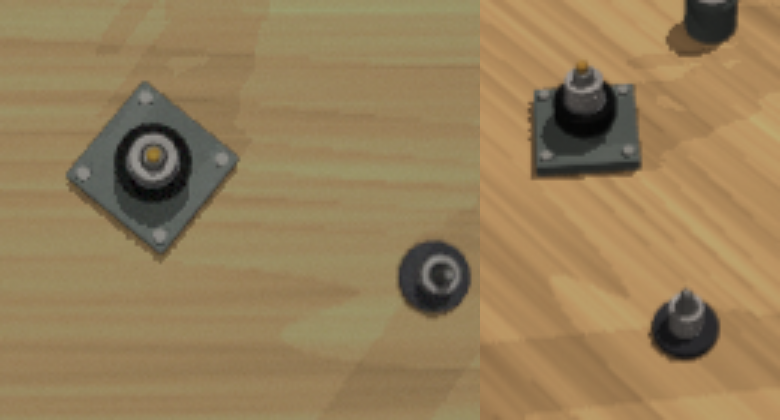

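The wheel and three spacers are seated with the axle end and brass plunger above them at (582,68), and the old rings sit level on the post at (685,320). Now the press.

Run:
```python
from h import *
bot.set_gripper(0,10)
bot.movep([*AX,.15],rot(np.pi/2,[*AX,.15])); settle([*AX,.116]); s0=st()
print(bot.servo_line([*AX,.1015],velocity=.02,force_limit=16)); bot.pause(.4); st()
```

```text
t93.0 p[0.5473 0.0101 0.1162] w0.0006 gf0.0 F[-0.4  0.2 -0.9]
True
t94.1 p[0.5478 0.0103 0.1037] w0.0006 gf3.8 F[-1.7 -0.   7.3]
```

Run:
```python
from h import *
print(bot.servo_line([*AX,.1005],velocity=.01,force_limit=15)); st(); bot.pause(.4); s=st()
if s["wrist_force"][2]<9: bot.servo_line([*AX,.1015],velocity=.01); bot.pause(.4); st()
bot.servo_line([*AX,.18],velocity=.1); bot.movep([.3,.3,.3],rot(0,[.3,.3,.3])); bot.pause(.5); st()
im=imaging.capture("top"); im2=imaging.capture("side")
a=cv2.resize(im[150:290,200:360][:,:,::-1],(480,420)); b=cv2.resize(im2[170:310,200:300][:,:,::-1],(300,420))
cv2.imwrite("pics/fin2.png",np.hstack([a,b]))
```

```text
False
t94.5 p[0.5479 0.0102 0.103 ] w0.0004 gf8.5 F[-5.6 -0.4 16.5]
t94.9 p[0.5479 0.0102 0.103 ] w0.0005 gf8.4 F[-5.5  0.4 17.2]
t97.8 p[0.3002 0.2999 0.2999] w0.0003 gf0.0 F[-0.6 -0.1  0.7]
```

View pics/fin2.png

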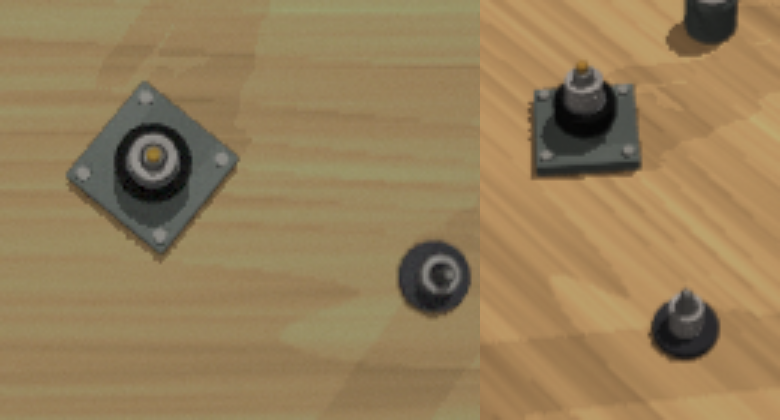

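The plunger was held at its stop (z 0.103, 17 N) and is up again at (582,68). Everything else is in place.

```bash
python3 -c "
from bench import bot
print(bot.hand_in())"
```

```text
the job is handed in; nothing more can be done
None
```

The job is handed in (no verdict came back): the old spacers are on the parts post, the wheel and all three new spacers are on the axle, and the plunger was pressed to its stop and came back up, at about 98 s of the 210 s allowed.

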